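# Pack the antenna order into the bail-arm tote

### The job

Pack the customer's order from the counter mat into the blue divided tote, each thing flat on the bottom and right way up: the long filter in the longest bay, the finned dummy load in the smallest bay, and one of the two antenna switches (the cases with a knob) in each of the two equal bays. Set them down gently, without dropping them, and leave the knobless duplexer and the short filter where they lie. Once all four are in, swing both steel bail arms over and fully in across the tote, ready for the next tote to be stacked on it.

Things in the scene. Friction and masses are not known exactly. Their poses are not given: they have to be found in the camera images.
- tote: Blue tote, loose, 250 (x) x 340 (y) x 62 mm high; origin at centre of underside, z up. Walls, floor 5 mm; end walls (y = +-170) dip to 32 mm over the middle 130 mm. Dividers 4 mm thick, tops 35 mm above underside. Bays, clear x by y and centre (x, y) in tote frame, mm: longest 118 x 198 at (-61, -66); smallest 118 x 128 at (-61, 101); two equal 118 x 163 at (61, -83), (61, 83). 1.3 kg.
- bail_a (a joint): Bail arm at the tote's +y end, rad: U of 9 mm steel bar, 245 mm crossbar along tote x on 60 mm legs, pivots at y = 107.5, z = 66.5 mm (tote frame). 0 = out, bar above the end wall's dip at y = 167.5, free to pinch from both sides; pi/2 = straight up; 3.14 (stop) = fully in, bar across the mouth at y = 47.5. Turns easily, falls to the side it leans. Starts out.
- bail_b (a joint): Bail arm at the tote's -y end, the mirror image of bail_a: pivots at y = -107.5, crossbar at y = -167.5 when 0 (out) and at y = -47.5 when 3.14 (fully in), same height z = 66.5 mm. Starts out.
- switch_a_mid (a point): Antenna switch, one of two alike: cast aluminium case 46 (x) x 58 (y) x 30 mm high, black round knob on top, 46 mm high in all. Coax sockets 16 mm round and long: two on the -x face, one on +x (78 mm overall in x). The y faces, 58 mm apart, are plain: grip there. Point: centre of the case, 15 mm above its underside; z up. 0.24 kg.
- switch_b_mid (a point): Antenna switch, one of two alike: cast aluminium case 46 (x) x 58 (y) x 30 mm high, black round knob on top, 46 mm high in all. Coax sockets 16 mm round and long: two on the -x face, one on +x (78 mm overall in x). The y faces, 58 mm apart, are plain: grip there. Point: centre of the case, 15 mm above its underside; z up. 0.24 kg.
- filter_long_mid (a point): Long low-pass filter: smooth bare aluminium bar-shaped case, 120 mm (x) x 38 mm (y) x 32 mm high, with one coax socket 16 mm long on each end, 152 mm overall. The point is at the centre of the case, 16 mm above its underside; z up. Grip across y (38 mm). About 0.28 kg.
- dummy_load_mid (a point): Dummy load: aluminium block with nine lengthwise fins on top, 70 (x) x 46 (y) x 38 mm high, one coax socket 16 mm long on its +x end only. Point: 19 mm above the underside, half-way along the whole 86 mm length (block from x = -43 to +27, socket to +43); z up. Grip across y on the block. 0.3 kg.
- duplexer_mid (a point): Duplexer, a look-alike that stays: the same cast case and three sockets as the antenna switches but with a flat top, no knob. The point is at the centre of the case, 15 mm above its underside. Leave it where it lies on the mat.
- filter_short_mid (a point): Short filter, a look-alike that stays: same cross-section (38 x 32 mm) and end sockets as the long filter, but its case is only 56 mm long (88 mm overall). The point is at its centre, 16 mm up. Leave it where it lies on the mat.

How it is judged:
By the outcome, as a careful person would: the job done as asked, in the order asked, and still so for the second after the job is handed in, with the robot touching nothing.
It also fails if it takes over 134 s, if anything falls off the work surface, if the arm or the gripper's body presses on something with over 40 N, if the wrist force passes 120 N, or if a joint passes its speed limit or range.

### The arm

A 6-joint arm with a two-finger parallel gripper is mounted at the origin on the work surface. World frame = base frame: x ahead of the robot, y to its left, z up, the work surface at z = 0. Lengths are in mm, angles in rad, forces in N, time in s.
With the tool pointing down it reaches from about 325 to 750 mm from the base axis. Payload 7.6 kg.
Tool frame: the origin (TCP) lies midway between the tips of the shut fingers; the grasp point (between the pads) lies 19 mm behind it (grip_depth is the distance from the TCP to the grasp point, in mm); z points along the fingers, y is the line along which they close (so a half turn about z gives the same grasp; the last joint's range is limited). The gripper opens to 85 mm and grips with 20 to 120 N. Pads are 22 mm wide; open, the fingers measure 114 mm over their backs; the gripper's body (76 mm by 85 mm) begins 54 mm behind the grasp point. The pads swing forward as they close: fully open they stand 13 mm farther back than shut.
Start: joints at [1.101, 0.052, 1.401, -0, 1.689, -0.07], TCP at [204.334, 483.625, 231.323] pointing down, gripper open.
Joint ranges: [-2.9, 2.9], [-0.91, 2.17], [0.12, 2.37], [-1.06, 4.2], [0.26, 2.73], [-2.93, 2.93]. Speed limits (rad/s): [2.57, 2.57, 3.01, 3.14, 3.14, 3.14].

### API

Orientations are given as a rotation vector (axis times angle).
In Python, from cell import sense, read_camera, camera_params, close_job, grip_depth gives the robot as it stands. The module is installed in compiled form; this text tells all that it offers.
- The arm moves only by the tool play_rows, never from a script. Its argument "plan" is a list of rows, each a list of 3 entries, a list of its own where there are three numbers: the shift along the tool's x, y, z in mm, then the turn about the tool's z in rad, then the closure in counts, from 0 (fully open) to 255 (shut). In form: [[[tx, ty, tz], twist, gripper], ...]. A call has 1 to 20 rows; each row is the pose to reach, as a shift and turn from the pose commanded when the call began, along the tool's axes at that moment; what a row does not reach only later rows make up. A row lasts 1/12 s, in which the tool goes at most 41.7 mm and 7.16 degrees, less where a joint would pass 70% of its speed; a pose out of reach is approached as far as the arm can. A call with a gripper value outside its range is refused whole. The fingers move at their own pace and stop on an object; the grip force is fixed at half the most. Time passes only in rows, so rows that repeat a pose let the fingers close. It gives the time, the measured TCP pose, the force, the opening and the grip force at its end, in the units of the state.
- sense(): the state, without advancing time (a new reading comes with each control period).
- read_camera(name): name is "scene" or "top" or "wrist"; returns the picture (420x560x3 uint8, red, green, blue); there is no depth.
- camera_params(name): a dict with "camera_matrix" (3x3 intrinsics, pixels), "R" (3x3) and "t" (3): a world point X has camera coordinates R X + t; the wrist camera has in their place "T_tool_cam" (4x4, takes a point from camera to tool coordinates, whose origin is the TCP and whose axes are the flange's). Camera axes: x right, y down, z forward; pixel columns grow to the right and rows downward; lengths in mm; the calibration is good to about 2 mm. A picture is of the moment at which its call begins: read the wrist's pose just before it. camera_params takes no time and is no camera call.
- close_job(): hands the job in; it is judged then, once.
The state is a dict: "time_s": time; "joints": joint angles; "qd": joint speeds; "effort": joint torques, N m; "tool_pos": TCP position; "orientation": TCP orientation; "ft_force": force on the tool from outside, world axes, zero at the start; "moment": the same for the moment, N m; "gripper_width": finger opening in mm; "grasp_force": force on a finger pad.
Only numpy, scipy, OpenCV 4.12 (cv2) and the standard library are available. Lean on these libraries where they do the work, as an engineer would, in place of code of your own. Each camera call takes 0.05 s, during which the arm holds its last target. There are 200 camera calls.

## Working session

There is one attempt and no reset: what is moved stays moved. The work goes in short steps, Python scripts to look and compute and a tool call to move; the robot and the scene stay as the last step left them, time stands still between calls to the robot, and variables do not carry over. Pictures are saved under pics/ and viewed, at most 16 in all, crops included, and the job is handed in when it is done.

Besides the shell and the picture viewer there is one more tool, called after "Request:" by a JSON object that holds its "name" and its "arguments", one argument or row to a line. play_rows: Moves the arm, as the interface text tells. Its arguments: {"type":"object","properties":{"plan":{"type":"array"}},"required":["plan"]}

```bash
mkdir -p pics
python3 - <<'E'
from cell import *
import cv2
print(sense(), grip_depth if not callable(grip_depth) else grip_depth())
for n in("scene","top","wrist"):
    print(n,camera_params(n))
for n in ("top","scene"):
    cv2.imwrite(f"pics/{n}0.png",cv2.resize(read_camera(n)[:,:,::-1],(800,600),interpolation=cv2.INTER_CUBIC))
E
```

```text
{'time_s': 0.0, 'joints': array([ 1.10065822e+00,  5.28129047e-02,  1.40178771e+00, -1.44118559e-05,
        1.68860112e+00, -7.03317853e-02]), 'qd': array([-0.0003042 , -0.00128893, -0.00173407,  0.00029404,  0.00030869,
       -0.00038807]), 'effort': array([ 5.52651400e-04, -3.81653845e+01, -3.60197425e+01, -2.48730061e-05,
        5.98409868e-03,  2.50252256e-06]), 'tool_pos': array([204.20265303, 483.30966319, 230.45312264]), 'orientation': array([-6.23759776e-01, -3.07862145e+00,  2.44149322e-03]), 'ft_force': array([-0.33149234,  0.83213451,  0.57486426]), 'moment': array([-0.04538334,  0.02679897,  0.02265824]), 'grasp_force': 0.0, 'gripper_width': 85.4500775543605} 18.700000000000003
scene {'camera_matrix': array([[482.03587797,   0.        , 282.03585826],
       [  0.        , 482.03587797, 210.83562752],
       [  0.        ,   0.        ,   1.        ]]), 'R': array([[ 0.38628067,  0.92226387, -0.01471739],
       [ 0.73921265, -0.31907602, -0.5930895 ],
       [-0.55168098,  0.21821973, -0.80500201]]), 't': array([-211.17283498, -340.88686997, 1474.64274568])}
top {'cam
[... 245 characters left out ...]
8765674e-01, -1.01985192e-02, -4.86119110e-02],
       [ 4.86032530e-02,  1.09522740e-03, -9.98817563e-01]]), 't': array([-29.11006773, 510.73017058, 843.30043538])}
wrist {'camera_matrix': array([[321.17034058,   0.        , 278.49011656],
       [  0.        , 321.17034058, 205.91005221],
       [  0.        ,   0.        ,   1.        ]]), 'T_tool_cam': array([[-5.41037962e-04, -9.44788443e-01, -3.27680493e-01,
         8.43521285e+01],
       [ 9.99999852e-01, -4.91154489e-04, -2.34987431e-04,
         4.71441256e-01],
       [ 6.10716645e-05, -3.27680571e-01,  9.44788569e-01,
        -1.42426432e+02],
       [ 0.00000000e+00,  0.00000000e+00,  0.00000000e+00,
         1.00000000e+00]])}
```

View pics/top0.png

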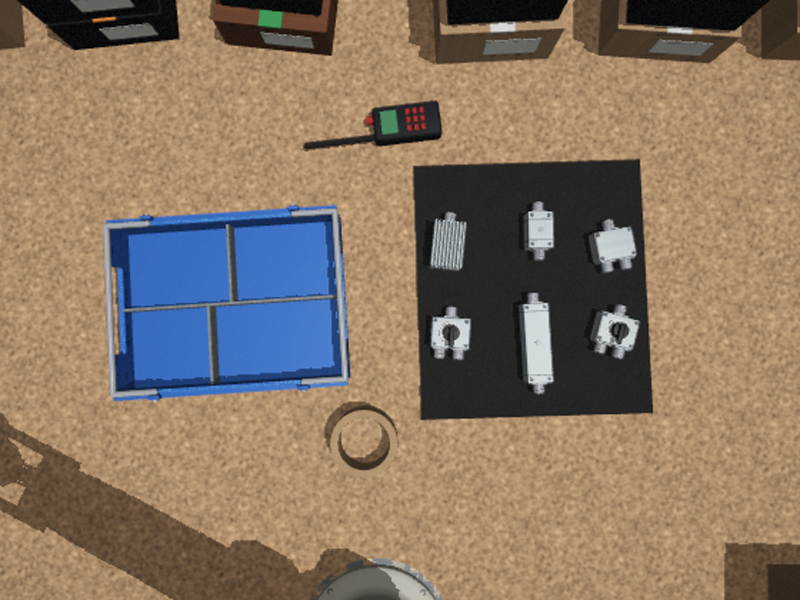

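View pics/scene0.png

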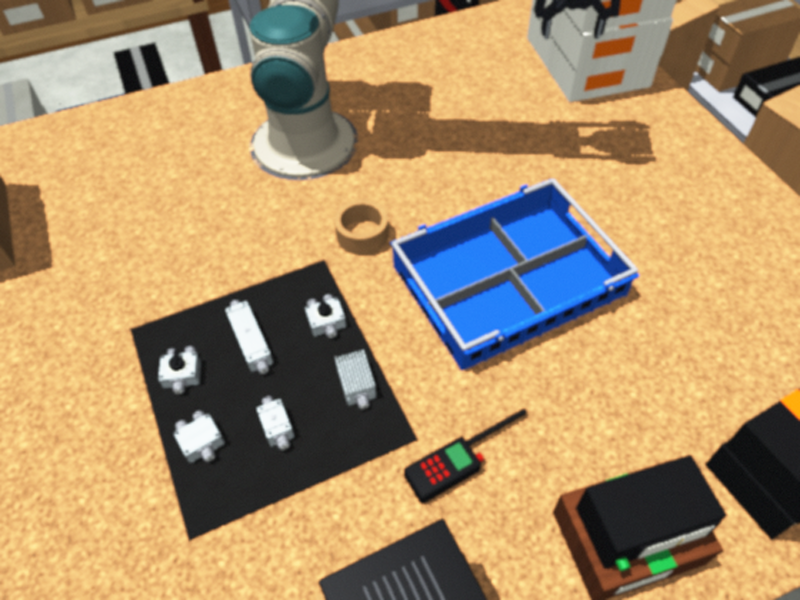

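The top view shows, in 800x600 pixels, the dummy load at (449,243), switches at (451,333) and (615,331), the long filter at (537,343), the short filter at (540,231) and the duplexer at (612,246). The tote's longest bay is bottom right and the smallest bottom left, so the tote's +y is roughly world +y. Now enlarged crops and a first measurement.

```bash
cat > h.py <<'E'
from cell import *
import numpy as np, cv2
from scipy.spatial.transform import Rotation as Ro
def ray(K,R,t,uv,z):
    "world point at height z seen at pixel uv"
    d=R.T@np.linalg.inv(K)@np.r_[uv,1.]; c=-R.T@t
    return c+d*(z-c[2])/d[2]
def cam(n,s=None):
    p=camera_params(n); K=p["camera_matrix"]
    if n!="wrist": return K,p["R"],p["t"]
    s=s or sense(); T=np.eye(4); T[:3,:3]=Ro.from_rotvec(s["orientation"]).as_matrix(); T[:3,3]=s["tool_pos"]
    W=np.linalg.inv(T@p["T_tool_cam"]); return K,W[:3,:3],W[:3,3]
def yaw(s):  # direction of closing axis (tool y) in world
    m=Ro.from_rotvec(s["orientation"]).as_matrix(); return np.arctan2(m[1,1],m[0,1])
def goal(x,y,z,a,s=None,z0=None):
    "shift and twist to TCP x,y,z with closing axis at world angle a (mod pi)"
    s=s or sense(); m=Ro.from_rotvec(s["orientation"]).as_matrix()
    p=s["tool_pos"].copy()
    d=m.T@(np.array([x,y,z])-p)
    w=-(a-yaw(s)); w=(w+np.pi/2)%np.pi-np.pi/2   # tool z is down
    print("shift",d.round(1),"twist",round(w,3),"j6",s["joints"][5].round(2))
def blobs(img,lo=90,k=0):
    g=cv2.cvtColor(img,cv2.COLOR_RGB2GRAY); b=(g>lo).astype(np.uint8)
    if k: b=cv2.morphologyEx(b,cv2.MORPH_OPEN,cv2.getStructuringElement(cv2.MORPH_ELLIPSE,(k,k)))
    return b
E
python3 - <<'E'
from h import *
im=read_camera("top"); cv2.imwrite("pics/top_raw.png",im[:,:,::-1])
x0,y0=290,135; c=im[y0:295,x0:460]
cv2.imwrite("pics/mat.png",cv2.resize(c[:,:,::-1],None,fx=4,fy=4,interpolation=cv2.INTER_CUBIC)[:600])
c2=im[140:290,65:255]
cv2.imwrite("pics/tote.png",cv2.resize(c2[:,:,::-1],None,fx=4,fy=4,interpolation=cv2.INTER_CUBIC)[:600])
s=sense(); print(s["tool_pos"],yaw(s))
E
```

```text
[204.25599372 483.40622745 230.6667998 ] 1.1709309194895434
```

View pics/mat.png

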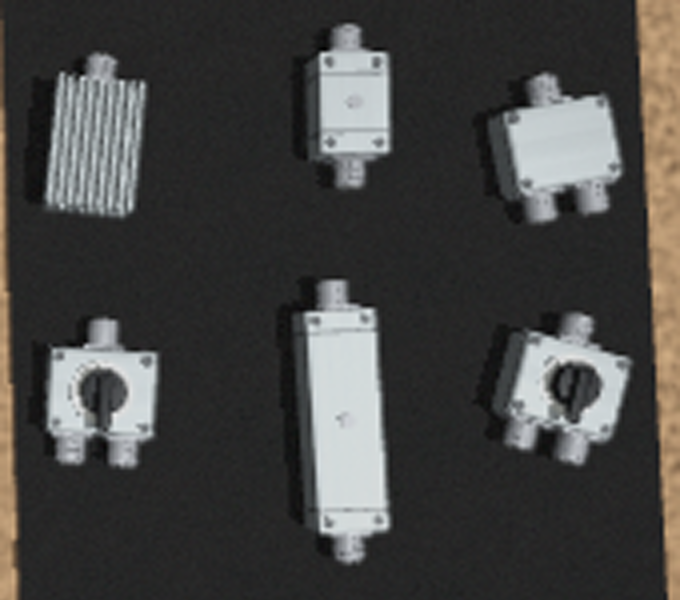

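View pics/tote.png

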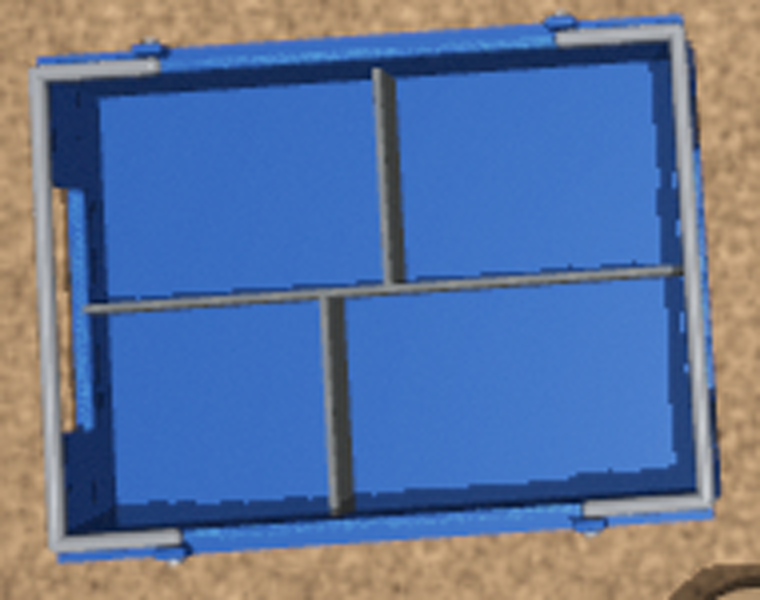

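In the mat crop, the top-face centres are: switch A (103,393), long filter (346,420), switch B (569,385), dummy block (96,145). In the tote crop, the bail crossbars' ends are about (40,72)-(57,543) and (678,32)-(705,502).

Run:
```python
from h import *
C=cam("top")
def w(uv,z,o): return ray(*C,(o[0]+(uv[0]-1.5)/4,o[1]+(uv[1]-1.5)/4),z)[:2]
m=(290,135);t=(65,140)
def rep(n,cs,z):
    P=np.array([w(c,z,m) for c in cs]) # TL TR BR BL
    L=lambda a,b:np.linalg.norm(P[a]-P[b])
    v=P[0]+P[1]-P[2]-P[3]; u=P[0]+P[3]-P[1]-P[2]
    print(n,P.mean(0).round(1),"xaxis ang",np.degrees(np.arctan2(v[1],v[0])).round(1),"yaxis",np.degrees(np.arctan2(u[1],u[0])).round(1)-90,"w",L(0,1).round(1),L(2,3).round(1),"l",L(0,3).round(1),L(1,2).round(1))
rep("A",[(48,347),(158,350),(155,440),(47,432)],30)
rep("Bscrews",[(530,337),(625,366),(603,433),(517,403)],30)
rep("long",[(303,310),(377,307),(388,530),(318,533)],32)
rep("dummy",[(60,75),(146,82),(132,215),(46,208)],38)
rep("short",[(318,53),(390,52),(390,156),(320,158)],32)
rep("dup",[(507,112),(606,95),(622,178),(521,196)],30)
rep("mat",[(0,0),(636,0),(662,560),(18,560)],0)
P=np.array([w(c,66.5,t) for c in [(40,72),(678,32),(705,502),(57,543)]])
print(P.round(1),P.mean(0)); v=P[0]+P[3]-P[1]-P[2]; a=np.arctan2(v[1],v[0])-np.pi/2; print("tote yaw",a)
for q,z in[((391,285),35),((336,292),35)]: 
    d=w(q,z,t)-P.mean(0); c,s=np.cos(a),np.sin(a); print("tote frame",c*d[0]+s*d[1],-s*d[0]+c*d[1])
```

```text
A [ 463.2 -109.9] xaxis ang -1.0 yaxis -2.299999999999997 w 59.6 58.5 l 45.9 48.6
Bscrews [ 469.8 -362.3] xaxis ang -15.2 yaxis -17.599999999999994 w 53.5 48.9 l 36.5 38.3
long [ 449.8 -241.5] xaxis ang 3.2 yaxis 3.0 w 40.1 37.7 l 120.1 120.0
dummy [ 596.6 -105.1] xaxis ang -5.7 yaxis -4.099999999999994 w 46.7 46.5 l 72.7 72.7
short [ 620.9 -246.3] xaxis ang 0.4 yaxis 1.7999999999999972 w 39.3 38.1 l 57.6 57.1
dup [ 600.2 -360.9] xaxis ang 9.6 yaxis 10.5 w 55.0 56.0 l 46.5 46.2
mat [ 528.7 -240.1] xaxis ang 2.1 yaxis 0.5999999999999943 w 360.7 358.9 l 315.7 315.5
[[614.9 397.2]
 [639.4  64.2]
 [395.1  46.5]
 [370.7 379.8]] [505.03896647 221.93776511]
tote yaw 0.07322868548625605
tote frame 1.6648684278791495 -1.6926789375854334
tote frame -0.24181301267283617 28.09348615177074
```

Run:
```python
from h import *
goal(463,-110,100,np.radians(88.4))
```

```text
shift [-469.4 -445.7  131.2] twist -0.372 j6 -0.07
```

Request:
{"name": "play_rows", "arguments": {
  "plan": [
    [[-469,-446,80],-0.372,0],
    [[-469,-446,80],-0.372,0],
    [[-469,-446,80],-0.372,0],
    [[-469,-446,80],-0.372,0],
    [[-469,-446,80],-0.372,0],
    [[-469,-446,80],-0.372,0],
    [[-469,-446,80],-0.372,0],
    [[-469,-446,80],-0.372,0],
    [[-469,-446,80],-0.372,0],
    [[-469,-446,80],-0.372,0],
    [[-469,-446,80],-0.372,0],
    [[-469,-446,80],-0.372,0],
    [[-469,-446,80],-0.372,0],
    [[-469,-446,80],-0.372,0],
    [[-469,-446,80],-0.372,0],
    [[-469,-446,80],-0.372,0],
    [[-469,-446,80],-0.372,0],
    [[-469,-446,80],-0.372,0],
    [[-469,-446,80],-0.372,0],
    [[-469,-446,80],-0.372,0]
  ]
}}

```text
time_s: 1.82
tool_pos: [462.6, -108.7, 151.5]
orientation: [0.042, 3.141, 0.0]
ft_force: [-0.6, -0.3, 0.6]
gripper_width: 85.5
grasp_force: 0.0
```

Run:
```python
from h import *
s=sense(); im=read_camera("wrist"); print(s["time_s"],s["tool_pos"],yaw(s),s["qd"].round(3))
cv2.imwrite("pics/w1.png",cv2.resize(im[:,:,::-1],(800,600),interpolation=cv2.INTER_CUBIC))
K,R,t=cam("wrist",s)
p=K@(R@np.array([463,-110,30.])+t); print(p[:2]/p[2]/0.7)
```

```text
1.8167 [ 462.58965399 -108.74351333  151.49370224] 1.5442626983541057 [ 0.007 -0.008  0.001 -0.002 -0.002 -0.002]
[395.24879655 283.32065787]
```

View pics/w1.png

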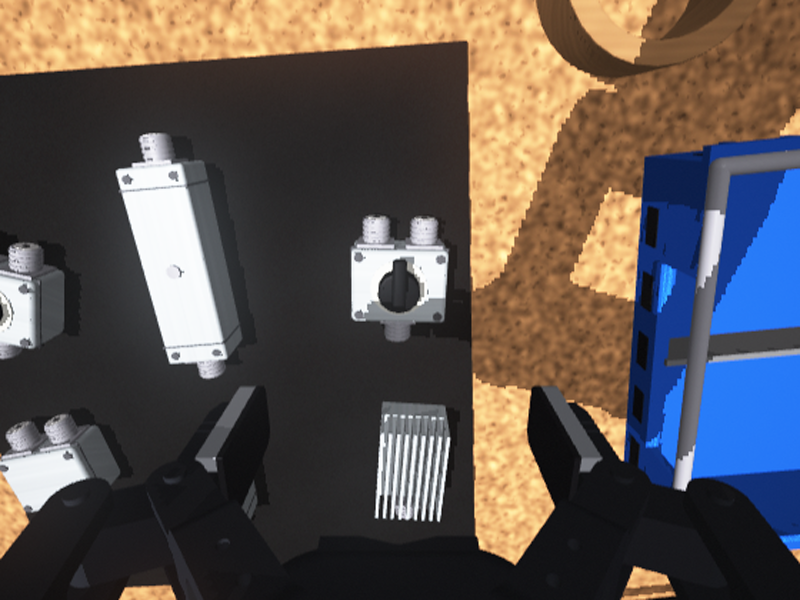

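The wrist view puts switch A's top-face centre at (400,284) against a predicted (395,283). That is within 3 mm and the edges are aligned, so I go down.

Request:
{"name": "play_rows", "arguments": {
  "plan": [
    [[0,0,35],0,0],
    [[0,0,70],0,0],
    [[0,0,100],0,0],
    [[0,0,125],0,0],
    [[0,0,140],0,0],
    [[0,0,149],0,0],
    [[0,0,150],0,0],
    [[0,0,150],0,0],
    [[0,0,150],0,50],
    [[0,0,150],0,80],
    [[0,0,150],0,120],
    [[0,0,150],0,255],
    [[0,0,150],0,255],
    [[0,0,150],0,255],
    [[0,0,150],0,255],
    [[0,0,150],0,255]
  ]
}}

```text
time_s: 3.2
tool_pos: [464.0, -110.0, 3.0]
orientation: [0.044, 3.138, -0.001]
ft_force: [-0.2, 1.0, 6.7]
gripper_width: 57.4
grasp_force: 65.8
```

Run:
```python
from h import *
s=sense(); print(s["tool_pos"],s["ft_force"],s["grasp_force"],yaw(s))
a=0.0732
def tw(x,y): c,q=np.cos(a),np.sin(a); return np.array([505+c*x-q*y,222+q*x+c*y])
for n,p in dict(Beq=(61,-83),Aeq=(61,83),long=(-61,-66),small=(-61,101),ba=(0,167.5),bb=(0,-167.5)).items(): print(n,tw(*p).round(1))
goal(*tw(61,83),120,np.pi/2+a)
```

```text
[ 463.96586087 -109.96287294    2.99677818] [-0.21299515  0.95034019  6.66345097] 65.80720782279968 1.5429514455663695
Beq [571.9 143.7]
Aeq [559.8 309.2]
long [449.  151.7]
small [436.8 318.3]
ba [492.7 389.1]
bb [517.3  54.9]
shift [ -84.5  421.7 -116.9] twist -0.101 j6 -1.85
```

Request:
{"name": "play_rows", "arguments": {
  "plan": [
    [[0,0,-20],0,255],
    [[0,0,-55],0,255],
    [[0,0,-90],0,255],
    [[-4,20,-110],0,255],
    [[-10,50,-117],-0.02,255],
    [[-18,85,-117],-0.04,255],
    [[-25,122,-117],-0.06,255],
    [[-32,160,-117],-0.08,255],
    [[-40,198,-117],-0.1,255],
    [[-47,236,-117],-0.101,255],
    [[-55,274,-117],-0.101,255],
    [[-62,312,-117],-0.101,255],
    [[-70,350,-117],-0.101,255],
    [[-77,385,-117],-0.101,255],
    [[-82,410,-117],-0.101,255],
    [[-84.5,421,-117],-0.101,255],
    [[-84.5,421.7,-117],-0.101,255],
    [[-84.5,421.7,-117],-0.101,255],
    [[-84.5,421.7,-117],-0.101,255]
  ]
}}

```text
time_s: 4.78
tool_pos: [558.8, 308.5, 118.1]
orientation: [0.114, -3.139, 0.001]
ft_force: [0.7, -0.1, -2.0]
gripper_width: 56.9
grasp_force: 65.0
```

Run:
```python
from h import *
s=sense(); im=read_camera("wrist"); print(s["time_s"],s["tool_pos"],yaw(s),s["ft_force"],s["gripper_width"])
cv2.imwrite("pics/w2.png",cv2.resize(im[:,:,::-1],(800,600),interpolation=cv2.INTER_CUBIC))
```

```text
4.7833 [558.798839   308.49515708 118.07704931] 1.6433212956495387 [ 0.66337164 -0.12294023 -1.99729766] 56.949209507763456
```

View pics/w2.png

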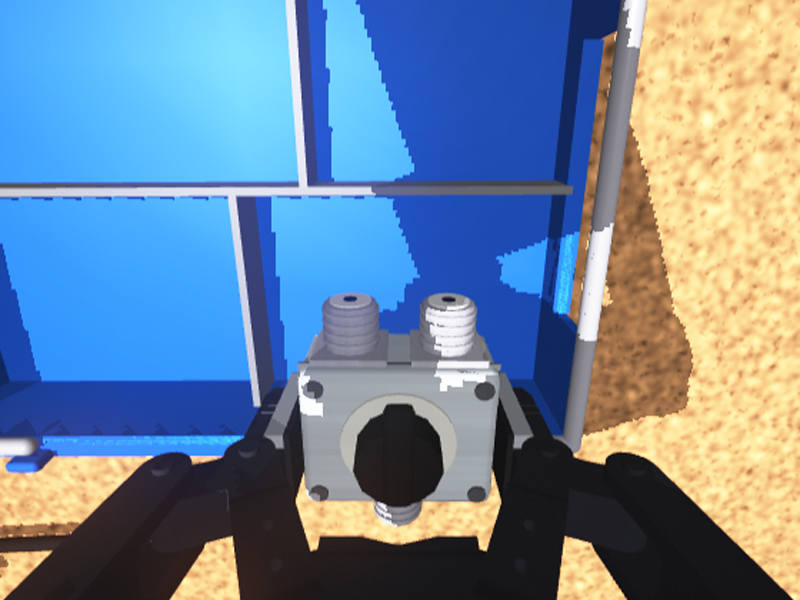

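Switch A is held upright over the upper-left bay. The divider junctions show at (234,196) and (303,187). I check them against the tote estimate.

Run:
```python
from h import *
C=cam("wrist"); a=.0732
for q,z in[((234,196),35),((303,187),35),((572,187),35),((588,340),66.5)]:
    p=ray(*C,np.array(q)*.7,z)[:2]; d=p-[505,222]; c,s=np.cos(a),np.sin(a); print(p.round(1),"tote",c*d[0]+s*d[1],-s*d[0]+c*d[1])
goal(559.8,309.2,8,np.pi/2+a)
```

```text
[508.5 225.3] tote 3.681581922717183 3.0117661281748656
[501.8 258.6] tote -0.5349441035591771 36.762138222223726
[492.5 387.9] tote -0.3214933188524345 166.3388535207478
[558.3 397. ] tote 65.91031391055172 170.5925200527124
shift [ -1.    0.9 110.3] twist -0.001 j6 -1.2
```

Request:
{"name": "play_rows", "arguments": {
  "plan": [
    [[-1,2,30],0,255],
    [[-1,2,60],0,255],
    [[-1,2,85],0,255],
    [[-1,2,98],0,255],
    [[-1,2,104],0,255],
    [[-1,2,107],0,255],
    [[-1,2,109],0,255],
    [[-1,2,110.5],0,255],
    [[-1,2,111.5],0,255],
    [[-1,2,111.5],0,255],
    [[-1,2,111.5],0,255]
  ]
}}

```text
time_s: 5.75
tool_pos: [560.1, 311.7, 7.5]
orientation: [-0.115, 3.138, 0.001]
ft_force: [-0.0, -0.0, -2.6]
gripper_width: 57.2
grasp_force: 65.0
```

Request:
{"name": "play_rows", "arguments": {
  "plan": [
    [[0,0,0.5],0,255],
    [[0,0,1],0,255],
    [[0,0,1.5],0,255],
    [[0,0,1.5],0,255],
    [[0,0,1.5],0,255]
  ]
}}

```text
time_s: 6.17
tool_pos: [559.8, 311.5, 5.2]
orientation: [0.115, -3.139, 0.0]
ft_force: [-0.9, -0.4, -2.5]
gripper_width: 56.6
grasp_force: 65.0
```

Request:
{"name": "play_rows", "arguments": {
  "plan": [
    [[0,0,0.5],0,255],
    [[0,0,1],0,255],
    [[0,0,1.5],0,255],
    [[0,0,1.5],0,255],
    [[0,0,1.5],0,255]
  ]
}}

```text
time_s: 6.58
tool_pos: [560.1, 311.7, 5.0]
orientation: [-0.115, 3.138, 0.001]
ft_force: [-3.6, -1.8, 5.9]
gripper_width: 56.9
grasp_force: 66.0
```

Request:
{"name": "play_rows", "arguments": {
  "plan": [
    [[0,0,0],0,60],
    [[0,0,-1],0,50],
    [[0,0,-1],0,40],
    [[0,0,-1],0,30],
    [[0,0,-2],0,30],
    [[0,0,-10],0,30],
    [[0,0,-30],0,30],
    [[0,0,-65],0,30],
    [[0,0,-100],0,0],
    [[0,0,-110],0,0],
    [[0,0,-110],0,0]
  ]
}}

```text
time_s: 7.5
tool_pos: [561.8, 312.5, 119.5]
orientation: [-0.115, 3.131, 0.006]
ft_force: [-0.1, 0.3, -0.2]
gripper_width: 85.5
grasp_force: 0.0
```

Run:
```python
from h import *
s=sense(); print(s["tool_pos"],s["gripper_width"],s["ft_force"])
goal(470,-361,60,np.radians(90-16.4))
```

```text
[561.82715544 312.51623401 119.54735892] 85.50516410272148 [-0.07223046  0.33601039 -0.2483035 ]
shift [ 141.3 -665.2   56.1] twist 0.359 j6 -1.19
```

Request:
{"name": "play_rows", "arguments": {
  "plan": [
    [[141,-665,-5],0.359,0],
    [[141,-665,-5],0.359,0],
    [[141,-665,-5],0.359,0],
    [[141,-665,-5],0.359,0],
    [[141,-665,-5],0.359,0],
    [[141,-665,-5],0.359,0],
    [[141,-665,-5],0.359,0],
    [[141,-665,-5],0.359,0],
    [[141,-665,-5],0.359,0],
    [[141,-665,-5],0.359,0],
    [[141,-665,-5],0.359,0],
    [[141,-665,-5],0.359,0],
    [[141,-665,-5],0.359,0],
    [[141,-665,-5],0.359,0],
    [[141,-665,-5],0.359,0],
    [[141,-665,-5],0.359,0],
    [[141,-665,-5],0.359,0],
    [[141,-665,-5],0.359,0],
    [[141,-665,-5],0.359,0],
    [[141,-665,-5],0.359,0]
  ]
}}

```text
time_s: 9.17
tool_pos: [467.9, -360.6, 118.0]
orientation: [-0.446, -3.109, -0.002]
ft_force: [0.4, 0.7, 0.2]
gripper_width: 85.4
grasp_force: 0.0
```

Run:
```python
from h import *
s=sense(); im=read_camera("wrist"); print(s["tool_pos"],yaw(s),s["qd"].round(2))
cv2.imwrite("pics/w3.png",cv2.resize(im[:,:,::-1],(800,600),interpolation=cv2.INTER_CUBIC))
goal(470,-361,4,np.radians(90-16.4))
```

```text
[ 467.93110127 -360.61514355  118.01636412] 1.286038882909068 [ 0.02 -0.01  0.   -0.    0.    0.  ]
shift [ -2.   -0.2 114.3] twist 0.002 j6 -2.01
```

View pics/w3.png

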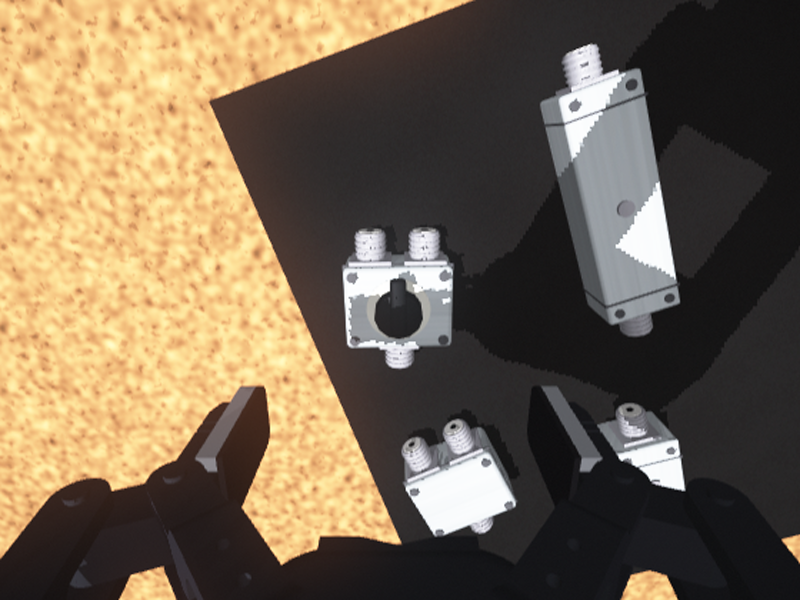

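Switch B's top face is at (398,305), centred and square to the fingers. I go down and grip.

Request:
{"name": "play_rows", "arguments": {
  "plan": [
    [[-2,0,35],0,0],
    [[-2,0,65],0,0],
    [[-2,0,90],0,0],
    [[-2,0,104],0,0],
    [[-2,0,111],0,0],
    [[-2,0,113],0,0],
    [[-2,0,113],0,0],
    [[-2,0,113],0,50],
    [[-2,0,113],0,80],
    [[-2,0,113],0,120],
    [[-2,0,113],0,255],
    [[-2,0,113],0,255],
    [[-2,0,113],0,255],
    [[-2,0,113],0,255],
    [[-2,0,113],0,255]
  ]
}}

```text
time_s: 10.47
tool_pos: [470.7, -363.2, 7.7]
orientation: [0.447, 3.107, -0.002]
ft_force: [0.9, 1.1, 6.5]
gripper_width: 56.6
grasp_force: 67.1
```

Run:
```python
from h import *
s=sense(); print(s["tool_pos"],s["ft_force"],yaw(s))
goal(572.4,145,120,np.pi/2+.0732)
```

```text
[ 470.71376047 -363.15305348    7.70073771] [0.86311093 1.05568432 6.50184433] 1.2850336752429854
shift [  45.3  516.1 -112.9] twist -0.359 j6 -2.0
```

Request:
{"name": "play_rows", "arguments": {
  "plan": [
    [[0,0,-20],0,255],
    [[0,0,-55],0,255],
    [[0,0,-90],0,255],
    [[2,20,-110],0,255],
    [[5,50,-113],-0.02,255],
    [[45,516,-113],-0.359,255],
    [[45,516,-113],-0.359,255],
    [[45,516,-113],-0.359,255],
    [[45,516,-113],-0.359,255],
    [[45,516,-113],-0.359,255],
    [[45,516,-113],-0.359,255],
    [[45,516,-113],-0.359,255],
    [[45,516,-113],-0.359,255],
    [[45,516,-113],-0.359,255],
    [[45,516,-113],-0.359,255],
    [[45,516,-113],-0.359,255],
    [[45,516,-113],-0.359,255],
    [[45,516,-113],-0.359,255],
    [[45,516,-113],-0.359,255],
    [[45,516,-113],-0.359,255]
  ]
}}

```text
time_s: 12.13
tool_pos: [571.8, 143.9, 118.4]
orientation: [0.113, -3.139, 0.001]
ft_force: [-0.2, 0.7, -2.2]
gripper_width: 56.8
grasp_force: 66.0
```

Run:
```python
from h import *
s=sense(); print(s["tool_pos"],s["ft_force"],s["gripper_width"],yaw(s),s["qd"].round(2))
goal(572.4,145,12,np.pi/2+.0732)
```

```text
[571.78051206 143.92367269 118.43127716] [-0.24404919  0.68186251 -2.16451578] 56.83165826568799 1.6428410340666162 [-0.02 -0.01  0.   -0.    0.    0.  ]
shift [ -0.8   1.1 106.4] twist -0.001 j6 -1.46
```

Request:
{"name": "play_rows", "arguments": {
  "plan": [
    [[-1,1,30],0,255],
    [[-1,1,60],0,255],
    [[-1,1,83],0,255],
    [[-1,1,96],0,255],
    [[-1,1,102],0,255],
    [[-1,1,105],0,255],
    [[-1,1,106],0,255],
    [[-1,1,107],0,255],
    [[-1,1,107.5],0,255],
    [[-1,1,108],0,255],
    [[-1,1,108],0,255],
    [[-1,1,108],0,255]
  ]
}}

```text
time_s: 13.13
tool_pos: [573.2, 146.3, 11.2]
orientation: [-0.115, 3.139, 0.0]
ft_force: [0.1, 0.1, -2.8]
gripper_width: 56.6
grasp_force: 65.9
```

Request:
{"name": "play_rows", "arguments": {
  "plan": [
    [[0,0,0.5],0,255],
    [[0,0,1],0,255],
    [[0,0,1.5],0,255],
    [[0,0,1.5],0,255],
    [[0,0,1.5],0,255]
  ]
}}

```text
time_s: 13.55
tool_pos: [573.0, 146.3, 9.7]
orientation: [-0.115, 3.139, 0.0]
ft_force: [-2.2, -0.4, 1.2]
gripper_width: 57.0
grasp_force: 66.4
```

Request:
{"name": "play_rows", "arguments": {
  "plan": [
    [[0,0,0.5],0,255],
    [[0,0,0.5],0,60],
    [[0,0,0],0,50],
    [[0,0,0],0,40],
    [[0,0,0],0,30],
    [[0,0,-2],0,30],
    [[0,0,-10],0,30],
    [[0,0,-30],0,30],
    [[0,0,-65],0,30],
    [[0,0,-100],0,0],
    [[0,0,-107],0,0],
    [[0,0,-107],0,0]
  ]
}}

```text
time_s: 14.55
tool_pos: [575.0, 146.6, 121.1]
orientation: [-0.115, 3.131, 0.002]
ft_force: [-0.4, -0.4, 0.1]
gripper_width: 85.1
grasp_force: 0.0
```

Run:
```python
from h import *
s=sense(); print(s["tool_pos"],s["gripper_width"],s["ft_force"])
goal(450,-241,110,np.radians(93))
```

```text
[574.98483992 146.6440961  121.11727482] 85.10702267051906 [-0.38446096 -0.3799079   0.09091786]
shift [ 153.1 -377.5    9.5] twist 0.021 j6 -1.46
```

Request:
{"name": "play_rows", "arguments": {
  "plan": [
    [[151,-377,6],0.021,0],
    [[151,-377,6],0.021,0],
    [[151,-377,6],0.021,0],
    [[151,-377,6],0.021,0],
    [[151,-377,6],0.021,0],
    [[151,-377,6],0.021,0],
    [[151,-377,6],0.021,0],
    [[151,-377,6],0.021,0],
    [[151,-377,6],0.021,0],
    [[151,-377,6],0.021,0],
    [[151,-377,6],0.021,0],
    [[151,-377,6],0.021,0],
    [[151,-377,6],0.021,0],
    [[151,-377,6],0.021,0]
  ]
}}

```text
time_s: 15.72
tool_pos: [450.1, -239.6, 109.7]
orientation: [0.084, -3.14, -0.002]
ft_force: [0.9, 0.1, 0.1]
gripper_width: 85.6
grasp_force: 0.0
```

Run:
```python
from h import *
s=sense(); print(s["tool_pos"],yaw(s),s["qd"].round(2))
goal(450,-241,5,np.radians(93))
```

```text
[ 450.05655356 -239.63278027  109.66261052] 1.6243282652275863 [ 0.01 -0.01 -0.   -0.    0.   -0.  ]
shift [ 1.000e-01 -1.500e+00  1.047e+02] twist 0.001 j6 -2.19
```

Request:
{"name": "play_rows", "arguments": {
  "plan": [
    [[0,-1,30],0,0],
    [[0,-1,60],0,0],
    [[0,-1,83],0,0],
    [[0,-1,97],0,0],
    [[0,-1,103],0,0],
    [[0,-1,105],0,0],
    [[0,-1,105],0,40],
    [[0,-1,105],0,80],
    [[0,-1,105],0,110],
    [[0,-1,105],0,130],
    [[0,-1,105],0,160],
    [[0,-1,105],0,255],
    [[0,-1,105],0,255],
    [[0,-1,105],0,255],
    [[0,-1,105],0,255],
    [[0,-1,105],0,255]
  ]
}}

```text
time_s: 17.05
tool_pos: [450.7, -242.1, 6.5]
orientation: [-0.082, 3.139, -0.001]
ft_force: [-0.7, 1.3, 6.5]
gripper_width: 37.0
grasp_force: 62.1
```

Run:
```python
from h import *
s=sense(); print(s["tool_pos"],s["ft_force"],yaw(s))
a=.0732;c,q=np.cos(a),np.sin(a); x,y=-61,-66
p=np.array([505.8+c*x-q*y,223.3+q*x+c*y]); print(p)
w=yaw(s)-a; goal(*p,130,yaw(s)); print("twist",w)
```

```text
[ 450.6914254  -242.10547707    6.46634222] [-0.66657133  1.30062465  6.54920836] 1.6229860258672464
[449.79024006 153.01552951]
shift [ -19.9  394.5 -123.8] twist 0.0 j6 -2.19
twist 1.5497860258672465
```

Request:
{"name": "play_rows", "arguments": {
  "plan": [
    [[0,0,-12],0,255],
    [[0,0,-35],0,255],
    [[0,0,-62],0,255],
    [[0,0,-90],0,255],
    [[0,8,-110],0.05,255],
    [[-1,25,-122],0.14,255],
    [[-2,50,-124],0.24,255],
    [[-3,80,-124],0.35,255],
    [[-5,110,-124],0.46,255],
    [[-6,140,-124],0.57,255],
    [[-8,170,-124],0.68,255],
    [[-10,200,-124],0.79,255],
    [[-12,230,-124],0.9,255],
    [[-13,260,-124],1.01,255],
    [[-15,290,-124],1.12,255],
    [[-17,320,-124],1.23,255],
    [[-18,348,-124],1.34,255],
    [[-19,372,-124],1.44,255],
    [[-20,388,-124],1.52,255],
    [[-20,394,-124],1.55,255]
  ]
}}

```text
time_s: 18.72
tool_pos: [448.8, 154.7, 129.6]
orientation: [-2.141, -2.299, 0.0]
ft_force: [0.6, -0.3, -2.3]
gripper_width: 37.1
grasp_force: 61.0
```

Request:
{"name": "play_rows", "arguments": {
  "plan": [
    [[0,0,0],0,255],
    [[0,0,0],0,255],
    [[0,0,0],0,255]
  ]
}}

```text
time_s: 18.97
tool_pos: [449.3, 152.1, 129.4]
orientation: [2.138, 2.302, -0.001]
ft_force: [-0.0, 0.9, -2.4]
gripper_width: 37.0
grasp_force: 61.0
```

Run:
```python
from h import *
s=sense(); im=read_camera("wrist"); print(s["tool_pos"],s["gripper_width"],yaw(s),s["joints"],s["ft_force"])
cv2.imwrite("pics/w4.png",cv2.resize(im[:,:,::-1],(800,600),interpolation=cv2.INTER_CUBIC))
goal(449.8,153,12,.0732)
```

```text
[449.29397082 152.0924584  129.37221254] 37.03802793440373 0.07354026555810353 [ 2.48672008e-01 -3.39051176e-02  1.69255260e+00 -2.32023666e-04
  1.48320636e+00  1.75152040e-01] [-0.04585662  0.91695284 -2.39970164]
shift [  1.    0.5 117.4] twist -0.0 j6 0.18
```

View pics/w4.png

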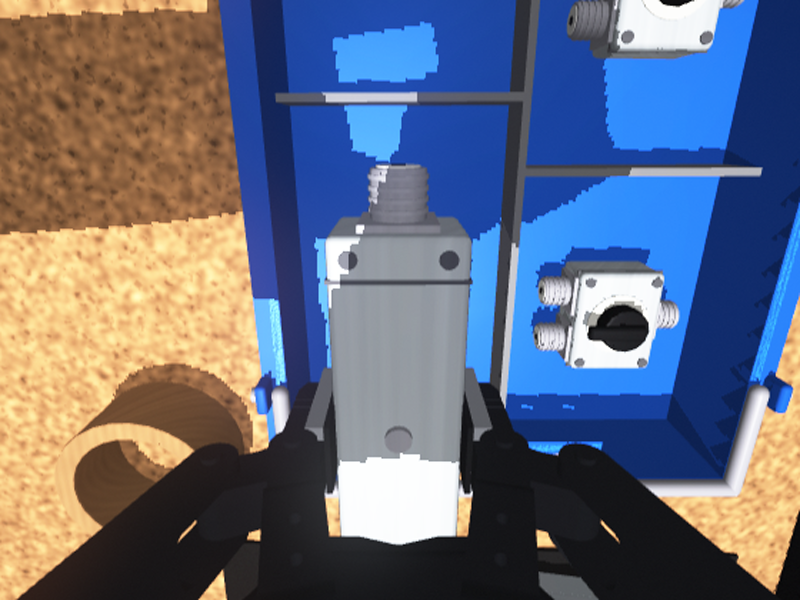

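The long filter hangs straight and lies along the tote over the longest bay. Switch B stands upright in its bay at (615,315). I lower.

Request:
{"name": "play_rows", "arguments": {
  "plan": [
    [[1,1,30],0,255],
    [[1,1,60],0,255],
    [[1,1,88],0,255],
    [[1,1,104],0,255],
    [[1,1,112],0,255],
    [[1,1,116],0,255],
    [[1,1,117.5],0,255],
    [[1,1,118.5],0,255],
    [[1,1,119],0,255],
    [[1,1,119],0,255],
    [[1,1,119],0,255]
  ]
}}

```text
time_s: 19.93
tool_pos: [450.8, 153.9, 11.1]
orientation: [2.138, 2.301, 0.002]
ft_force: [0.1, 0.5, -2.0]
gripper_width: 37.5
grasp_force: 61.0
```

Request:
{"name": "play_rows", "arguments": {
  "plan": [
    [[0,0,0.5],0,255],
    [[0,0,1],0,255],
    [[0,0,1.5],0,255],
    [[0,0,1.5],0,255]
  ]
}}

```text
time_s: 20.27
tool_pos: [450.2, 153.8, 8.7]
orientation: [-2.139, -2.301, 0.0]
ft_force: [0.4, 0.6, -1.6]
gripper_width: 37.2
grasp_force: 61.0
```

Request:
{"name": "play_rows", "arguments": {
  "plan": [
    [[0,0,0.5],0,255],
    [[0,0,1],0,255],
    [[0,0,1.3],0,255],
    [[0,0,1.3],0,255]
  ]
}}

```text
time_s: 20.6
tool_pos: [450.3, 153.8, 8.4]
orientation: [-2.139, -2.301, 0.0]
ft_force: [-4.7, -1.3, 7.8]
gripper_width: 37.0
grasp_force: 62.4
```

Request:
{"name": "play_rows", "arguments": {
  "plan": [
    [[0,0,0],0,120],
    [[0,0,0],0,110],
    [[0,0,0],0,95],
    [[0,0,0],0,95],
    [[0,0,-2],0,95],
    [[0,0,-10],0,95],
    [[0,0,-30],0,95],
    [[0,0,-65],0,95],
    [[0,0,-100],0,0],
    [[0,0,-112],0,0],
    [[0,0,-112],0,0],
    [[0,0,-112],0,0]
  ]
}}

```text
time_s: 21.6
tool_pos: [450.6, 153.9, 120.4]
orientation: [2.138, 2.3, 0.003]
ft_force: [-0.1, -0.6, 0.1]
gripper_width: 85.4
grasp_force: 0.0
```

Run:
```python
from h import *
s=sense(); im=read_camera("top"); print(s["tool_pos"],s["gripper_width"],s["ft_force"])
goal(597,-105,120,np.radians(85.1))
```

```text
[450.6499257  153.87545166 120.37101793] 85.39690959651945 [-0.11445732 -0.63642174  0.11135556]
shift [-268.7  127.8   -1.1] twist -1.412 j6 0.18
```

Request:
{"name": "play_rows", "arguments": {
  "plan": [
    [[-268.5,128,0],-1.412,0],
    [[-268.5,128,0],-1.412,0],
    [[-268.5,128,0],-1.412,0],
    [[-268.5,128,0],-1.412,0],
    [[-268.5,128,0],-1.412,0],
    [[-268.5,128,0],-1.412,0],
    [[-268.5,128,0],-1.412,0],
    [[-268.5,128,0],-1.412,0],
    [[-268.5,128,0],-1.412,0],
    [[-268.5,128,0],-1.412,0],
    [[-268.5,128,0],-1.412,0],
    [[-268.5,128,0],-1.412,0],
    [[-268.5,128,0],-1.412,0],
    [[-268.5,128,0],-1.412,0],
    [[-268.5,128,0],-1.412,0],
    [[-268.5,128,0],-1.412,0],
    [[-268.5,128,0],-1.412,0],
    [[-268.5,128,0],-1.412,0]
  ]
}}

```text
time_s: 23.15
tool_pos: [597.5, -104.6, 119.4]
orientation: [-0.136, -3.139, -0.0]
ft_force: [-0.0, 0.8, -0.1]
gripper_width: 85.4
grasp_force: 0.0
```

Run:
```python
from h import *
s=sense(); im=read_camera("wrist"); print(s["tool_pos"],yaw(s),s["qd"].round(2))
cv2.imwrite("pics/w5.png",cv2.resize(im[:,:,::-1],(800,600),interpolation=cv2.INTER_CUBIC))
goal(597,-105,8,np.radians(85.1))
```

```text
[ 597.51743511 -104.62538908  119.44003892] 1.4842459926564981 [ 0. -0. -0.  0.  0. -0.]
shift [  0.5  -0.4 111.5] twist -0.001 j6 -1.72
```

View pics/w5.png

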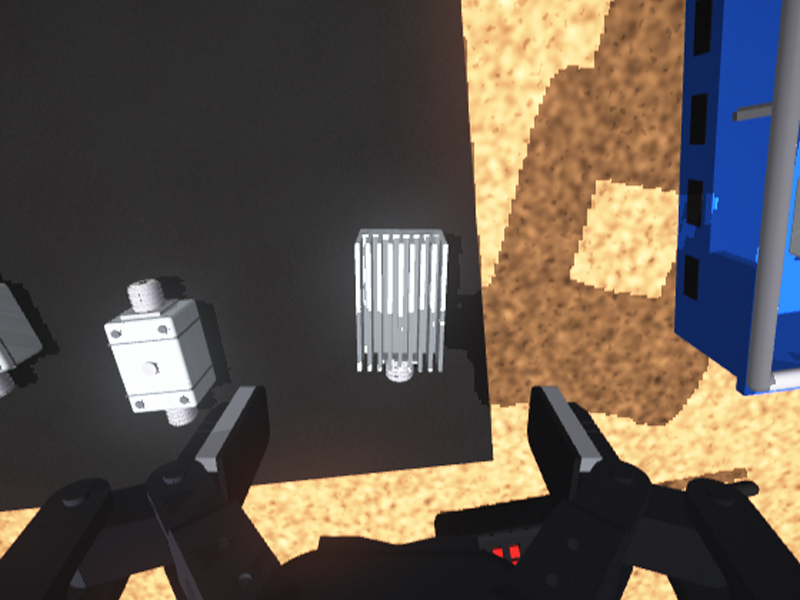

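The dummy load is centred at (402,302) and square to the fingers, with its socket toward world +x. I grip it.

Request:
{"name": "play_rows", "arguments": {
  "plan": [
    [[0,1,30],0,0],
    [[0,1,60],0,0],
    [[0,1,88],0,0],
    [[0,1,103],0,0],
    [[0,1,109],0,0],
    [[0,1,111],0,0],
    [[0,1,111],0,40],
    [[0,1,111],0,80],
    [[0,1,111],0,105],
    [[0,1,111],0,130],
    [[0,1,111],0,255],
    [[0,1,111],0,255],
    [[0,1,111],0,255],
    [[0,1,111],0,255],
    [[0,1,111],0,255]
  ]
}}

```text
time_s: 24.45
tool_pos: [598.8, -103.9, 10.4]
orientation: [0.135, 3.135, -0.001]
ft_force: [-0.2, -0.4, 5.7]
gripper_width: 44.9
grasp_force: 63.7
```

Run:
```python
from h import *
s=sense(); print(s["tool_pos"],s["ft_force"],yaw(s))
a=.0732;c,q=np.cos(a),np.sin(a); x,y=-61-8,101
p=np.array([505.8+c*x-q*y,223.3+q*x+c*y]); print(p)
goal(*p,130,np.pi/2+a)
```

```text
[ 598.78474572 -103.8599931    10.39299167] [-0.1612688  -0.40372935  5.66194032] 1.4850539856666531
[429.59817741 318.98323904]
shift [ 204.4  406.8 -120.4] twist -0.159 j6 -1.72
```

Request:
{"name": "play_rows", "arguments": {
  "plan": [
    [[0,0,-15],0,255],
    [[0,0,-45],0,255],
    [[0,0,-80],0,255],
    [[5,10,-110],0,255],
    [[15,30,-121],-0.02,255],
    [[203,406,-121],-0.159,255],
    [[203,406,-121],-0.159,255],
    [[203,406,-121],-0.159,255],
    [[203,406,-121],-0.159,255],
    [[203,406,-121],-0.159,255],
    [[203,406,-121],-0.159,255],
    [[203,406,-121],-0.159,255],
    [[203,406,-121],-0.159,255],
    [[203,406,-121],-0.159,255],
    [[203,406,-121],-0.159,255],
    [[203,406,-121],-0.159,255],
    [[203,406,-121],-0.159,255],
    [[203,406,-121],-0.159,255],
    [[203,406,-121],-0.159,255],
    [[203,406,-121],-0.159,255]
  ]
}}

```text
time_s: 26.12
tool_pos: [430.8, 317.0, 129.4]
orientation: [0.112, -3.14, 0.0]
ft_force: [0.6, -0.0, -3.4]
gripper_width: 45.1
grasp_force: 62.9
```

Run:
```python
from h import *
s=sense(); print(s["tool_pos"],s["gripper_width"],yaw(s),s["qd"].round(2),s["ft_force"])
goal(429.6,319,15,np.pi/2+.0732)
```

```text
[430.79232027 316.98089853 129.40399488] 45.05665450865093 1.6419828800091474 [-0. -0. -0. -0.  0.  0.] [ 0.63886096 -0.04848212 -3.42324602]
shift [  1.    2.1 114.4] twist -0.002 j6 -1.08
```

Request:
{"name": "play_rows", "arguments": {
  "plan": [
    [[1,2,30],0,255],
    [[1,2,60],0,255],
    [[1,2,88],0,255],
    [[1,2,104],0,255],
    [[1,2,110],0,255],
    [[1,2,113],0,255],
    [[1,2,114.5],0,255],
    [[1,2,115.5],0,255],
    [[1,2,116],0,255],
    [[1,2,116],0,255],
    [[1,2,116],0,255]
  ]
}}

```text
time_s: 27.03
tool_pos: [429.4, 320.4, 14.3]
orientation: [-0.115, 3.138, 0.001]
ft_force: [0.1, 0.7, -3.3]
gripper_width: 45.2
grasp_force: 62.9
```

Request:
{"name": "play_rows", "arguments": {
  "plan": [
    [[0,0,0.5],0,255],
    [[0,0,1],0,255],
    [[0,0,1.3],0,255],
    [[0,0,1.3],0,255]
  ]
}}

```text
time_s: 27.37
tool_pos: [429.1, 320.3, 12.5]
orientation: [-0.115, 3.139, 0.0]
ft_force: [-0.9, -0.5, -0.2]
gripper_width: 45.3
grasp_force: 63.4
```

Contact begins. I release it and rise.

Request:
{"name": "play_rows", "arguments": {
  "plan": [
    [[0,0,0.6],0,255],
    [[0,0,0.6],0,100],
    [[0,0,0],0,90],
    [[0,0,0],0,75],
    [[0,0,0],0,75],
    [[0,0,-2],0,75],
    [[0,0,-10],0,75],
    [[0,0,-30],0,75],
    [[0,0,-65],0,75],
    [[0,0,-100],0,75],
    [[0,0,-130],0,140],
    [[0,0,-140],0,140],
    [[0,0,-140],0,140],
    [[0,0,-140],0,140]
  ]
}}

```text
time_s: 28.53
tool_pos: [429.0, 320.3, 152.2]
orientation: [-0.115, 3.139, 0.001]
ft_force: [-0.4, 0.2, -0.7]
gripper_width: 38.6
grasp_force: 0.0
```

Run:
```python
from h import *
s=sense(); print(s["tool_pos"],s["gripper_width"],yaw(s))
im=read_camera("scene")[110:275,255:460]
cv2.imwrite("pics/sc2.png",cv2.resize(im[:,:,::-1],(745,600),interpolation=cv2.INTER_CUBIC))
a=.0732;c,q=np.cos(a),np.sin(a); x,y=0,167.5
p=np.array([505.8+c*x-q*y,223.3+q*x+c*y]); print(p)
goal(*p,110,np.pi/2+a)
```

```text
[429.025851   320.27659122 152.17338545] 38.61761222371364 1.6441499337786725
[493.54994663 390.35144774]
shift [-70.1  65.5  40.6] twist 0.0 j6 -1.07
```

View pics/sc2.png

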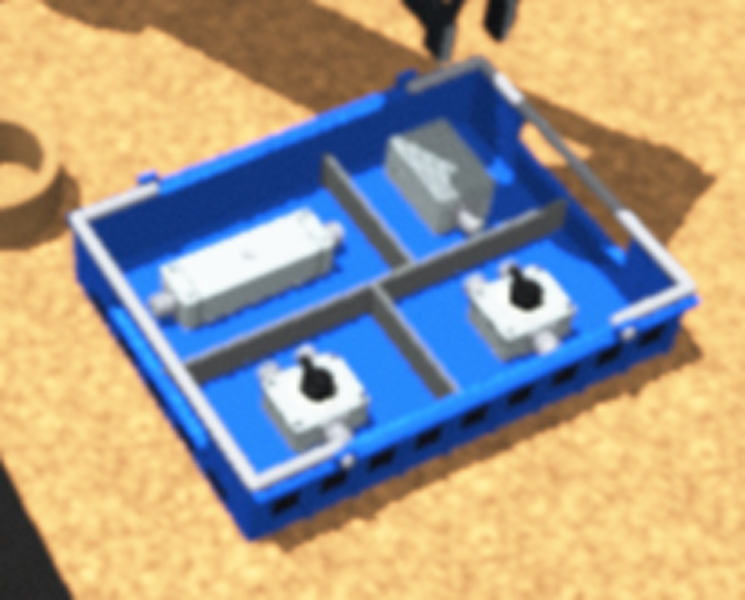

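All four parts lie flat and upright in the right bays. Next the bail at the +y end.

Request:
{"name": "play_rows", "arguments": {
  "plan": [
    [[-70,66,0],0,150],
    [[-70,66,10],0,150],
    [[-70,66,25],0,150],
    [[-70,66,35],0,150],
    [[-70,66,40],0,150],
    [[-70,66,40],0,150],
    [[-70,66,40],0,150],
    [[-70,66,40],0,150]
  ]
}}

```text
time_s: 29.25
tool_pos: [494.0, 390.8, 113.4]
orientation: [-0.114, 3.138, 0.001]
ft_force: [0.0, 1.1, 0.2]
gripper_width: 35.0
grasp_force: 0.0
```

Run:
```python
from h import *
s=sense(); im=read_camera("wrist"); print(s["tool_pos"],yaw(s),s["gripper_width"])
cv2.imwrite("pics/w6.png",cv2.resize(im[:,:,::-1],(800,600),interpolation=cv2.INTER_CUBIC))
```

```text
[493.99270191 390.78576708 113.38695138] 1.6436688656625247 34.97840454648533
```

View pics/w6.png

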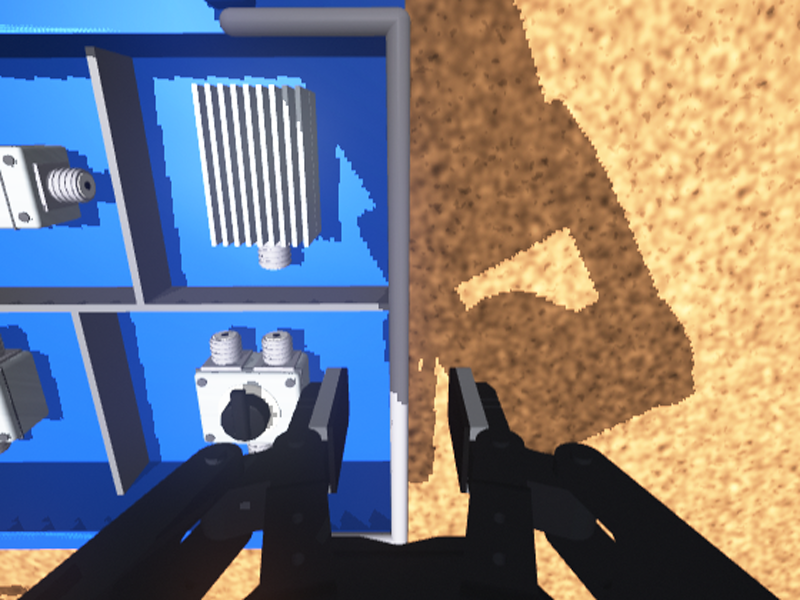

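The crossbar runs at column 400, midway between the fingertips (347 and 452). I lower around it and pinch.

Request:
{"name": "play_rows", "arguments": {
  "plan": [
    [[0,0,20],0,150],
    [[0,0,40],0,150],
    [[0,0,54],0,150],
    [[0,0,60],0,150],
    [[0,0,61],0,150],
    [[0,0,61],0,190],
    [[0,0,61],0,210],
    [[0,0,61],0,255],
    [[0,0,61],0,255],
    [[0,0,61],0,255],
    [[0,0,61],0,255]
  ]
}}

```text
time_s: 30.22
tool_pos: [494.7, 391.2, 52.9]
orientation: [-0.115, 3.138, 0.001]
ft_force: [-0.2, -3.3, 6.6]
gripper_width: 6.6
grasp_force: 58.8
```

Request:
{"name": "play_rows", "arguments": {
  "plan": [
    [[0,-0.2,-5.2],0,255],
    [[0,-0.9,-10.4],0,255],
    [[0,-2,-15.5],0,255],
    [[0,-3.6,-20.5],0,255],
    [[0,-5.6,-25.4],0,255],
    [[0,-8,-30],0,255],
    [[0,-10.9,-34.4],0,255],
    [[0,-14,-38.6],0,255],
    [[0,-17.6,-42.4],0,255],
    [[0,-21.4,-46],0,255],
    [[0,-25.6,-49.2],0,255],
    [[0,-30,-52],0,255],
    [[0,-30,-52],0,255]
  ]
}}

```text
time_s: 31.3
tool_pos: [496.7, 364.1, 106.8]
orientation: [-0.117, 3.135, 0.012]
ft_force: [-1.3, 9.2, 8.0]
gripper_width: 6.4
grasp_force: 59.3
```

Request:
{"name": "play_rows", "arguments": {
  "plan": [
    [[0,-4.6,-2.4],0,255],
    [[0,-9.5,-4.4],0,255],
    [[0,-14.5,-6],0,255],
    [[0,-19.6,-7.1],0,255],
    [[0,-24.8,-7.8],0,255],
    [[0,-30,-8],0,255],
    [[0,-35.2,-7.8],0,255],
    [[0,-40.4,-7.1],0,255],
    [[0,-45.5,-6],0,255],
    [[0,-50.5,-4.4],0,255],
    [[0,-55.4,-2.4],0,255],
    [[0,-60,0],0,255],
    [[0,-64.4,2.8],0,255],
    [[0,-68.6,6],0,255],
    [[0,-72.4,9.5],0,255],
    [[0,-76,13.4],0,255],
    [[0,-79.1,17.6],0,255],
    [[0,-82,22],0,255],
    [[0,-84.4,26.6],0,255],
    [[0,-86.4,31.4],0,255]
  ]
}}

```text
time_s: 32.97
tool_pos: [503.3, 275.3, 72.2]
orientation: [-0.115, 3.137, 0.002]
ft_force: [5.9, 3.9, 1.0]
gripper_width: 6.6
grasp_force: 69.6
```

Request:
{"name": "play_rows", "arguments": {
  "plan": [
    [[0,-1.6,5],0,255],
    [[0,-2.7,10],0,255],
    [[0,-3.4,15.3],0,255],
    [[0,-3.6,19],0,255],
    [[0,-3.6,20.5],0,255],
    [[0,-3.6,20.5],0,255],
    [[0,-3.6,20.5],0,255]
  ]
}}

```text
time_s: 33.55
tool_pos: [503.6, 271.4, 50.8]
orientation: [-0.115, 3.138, 0.0]
ft_force: [7.9, 3.0, -1.4]
gripper_width: 6.5
grasp_force: 71.9
```

Request:
{"name": "play_rows", "arguments": {
  "plan": [
    [[0,0,1],0,255],
    [[0,0,2],0,255],
    [[0,0,2],0,255]
  ]
}}

```text
time_s: 33.8
tool_pos: [503.6, 271.4, 49.4]
orientation: [-0.115, 3.137, 0.0]
ft_force: [6.8, 1.8, 1.7]
gripper_width: 6.4
grasp_force: 72.5
```

Request:
{"name": "play_rows", "arguments": {
  "plan": [
    [[0,0,-1],0,210],
    [[0,0,-1],0,190],
    [[0,0,-1],0,160],
    [[0,0,-1],0,160],
    [[0,0,-20],0,160],
    [[0,0,-55],0,160],
    [[0,0,-90],0,160],
    [[0,0,-90],0,160],
    [[0,0,-90],0,160]
  ]
}}

```text
time_s: 34.55
tool_pos: [503.7, 271.9, 141.8]
orientation: [-0.115, 3.135, 0.003]
ft_force: [-0.1, 0.4, -1.2]
gripper_width: 31.6
grasp_force: 0.0
```

Run:
```python
from h import *
s=sense(); print(s["tool_pos"],yaw(s),s["gripper_width"],s["joints"][5])
im=read_camera("top")[140:290,65:255]
cv2.imwrite("pics/top2.png",cv2.resize(im[:,:,::-1],None,fx=4,fy=4,interpolation=cv2.INTER_CUBIC))
a=.0732;c,q=np.cos(a),np.sin(a); x,y=0,-167.5
p=np.array([505.8+c*x-q*y,223.3+q*x+c*y]); print(p)
goal(*p,113,np.pi/2+a)
```

```text
[503.7380394  271.86927908 141.76617685] 1.644059504940107 31.634049564892422 -1.2136584715550025
[518.05005337  56.24855226]
shift [   0.5 -215.7   26.5] twist 0.0 j6 -1.21
```

View pics/top2.png

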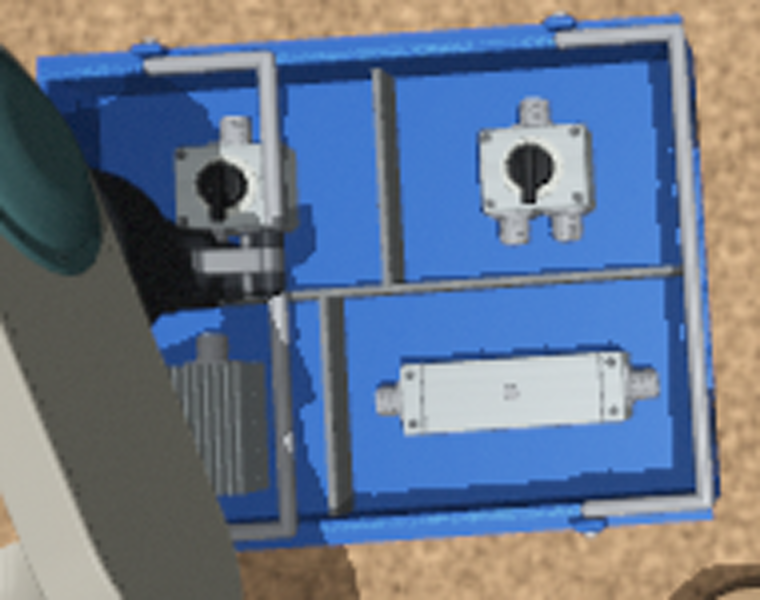

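Bail A lies fully in across the mouth, and the tote has not moved. Next bail B, using the same tote frame that was right for A.

Request:
{"name": "play_rows", "arguments": {
  "plan": [
    [[0,-35,0],0,140],
    [[0,-75,0],0,140],
    [[0,-115,0],0,140],
    [[0,-155,0],0,140],
    [[0,-190,5],0,140],
    [[0.5,-215.5,15],0,140],
    [[0.5,-215.5,26],0,140],
    [[0.5,-215.5,26],0,140],
    [[0.5,-215.5,26],0,140]
  ]
}}

```text
time_s: 35.35
tool_pos: [516.9, 57.0, 111.5]
orientation: [0.115, -3.136, -0.001]
ft_force: [-0.2, 0.9, 0.7]
gripper_width: 38.4
grasp_force: 0.0
```

Run:
```python
from h import *
s=sense(); im=read_camera("wrist"); print(s["tool_pos"],yaw(s),s["gripper_width"])
cv2.imwrite("pics/w7.png",cv2.resize(im[:,:,::-1],(800,600),interpolation=cv2.INTER_CUBIC))
```

```text
[516.94478777  56.98505663 111.47592543] 1.6440179989727428 38.4078852730525
```

View pics/w7.png

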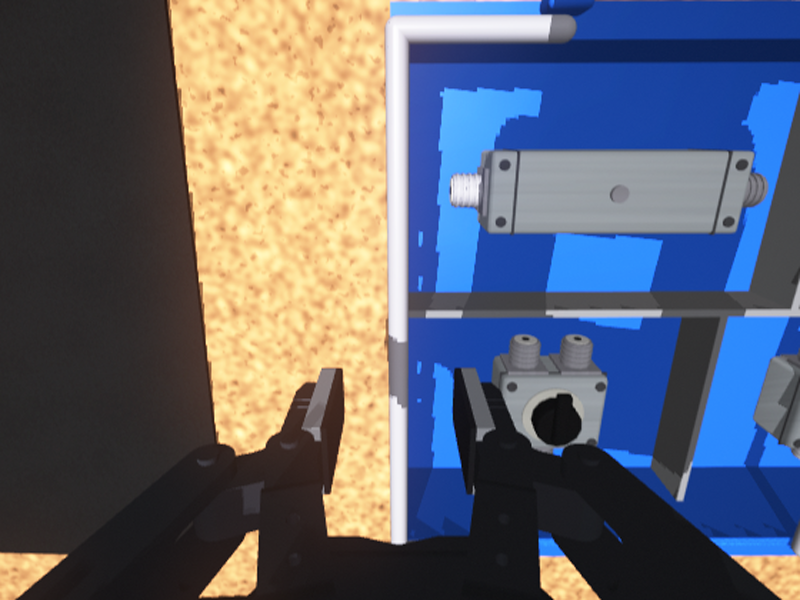

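The bar is at column 398, centred between the fingers. I pinch it and swing it over.

Request:
{"name": "play_rows", "arguments": {
  "plan": [
    [[0,0,20],0,150],
    [[0,0,40],0,150],
    [[0,0,53],0,150],
    [[0,0,59],0,150],
    [[0,0,59.5],0,150],
    [[0,0,59.5],0,190],
    [[0,0,59.5],0,210],
    [[0,0,59.5],0,255],
    [[0,0,59.5],0,255],
    [[0,0,59.5],0,255],
    [[0,0,59.5],0,255]
  ]
}}

```text
time_s: 36.32
tool_pos: [518.8, 56.9, 55.2]
orientation: [-0.115, 3.137, 0.001]
ft_force: [0.3, 3.2, 6.1]
gripper_width: 6.6
grasp_force: 58.9
```

Request:
{"name": "play_rows", "arguments": {
  "plan": [
    [[0,0.2,-5.2],0,255],
    [[0,0.9,-10.4],0,255],
    [[0,2,-15.5],0,255],
    [[0,3.6,-20.5],0,255],
    [[0,5.6,-25.4],0,255],
    [[0,8,-30],0,255],
    [[0,10.9,-34.4],0,255],
    [[0,14,-38.6],0,255],
    [[0,17.6,-42.4],0,255],
    [[0,21.4,-46],0,255],
    [[0,25.6,-49.2],0,255],
    [[0,30,-52],0,255],
    [[0,30,-52],0,255]
  ]
}}

```text
time_s: 37.4
tool_pos: [516.4, 83.7, 108.9]
orientation: [-0.112, 3.138, -0.01]
ft_force: [-5.8, -12.8, 13.3]
gripper_width: 6.1
grasp_force: 59.5
```

Request:
{"name": "play_rows", "arguments": {
  "plan": [
    [[0,4.6,-2.4],0,255],
    [[0,9.5,-4.4],0,255],
    [[0,14.5,-6],0,255],
    [[0,19.6,-7.1],0,255],
    [[0,24.8,-7.8],0,255],
    [[0,30,-8],0,255],
    [[0,35.2,-7.8],0,255],
    [[0,40.4,-7.1],0,255],
    [[0,45.5,-6],0,255],
    [[0,50.5,-4.4],0,255],
    [[0,55.4,-2.4],0,255],
    [[0,60,0],0,255],
    [[0,64.4,2.8],0,255],
    [[0,68.6,6],0,255],
    [[0,72.4,9.5],0,255],
    [[0,76,13.4],0,255],
    [[0,79.1,17.6],0,255],
    [[0,82,22],0,255],
    [[0,84.4,26.6],0,255],
    [[0,86.4,31.4],0,255]
  ]
}}

```text
time_s: 39.07
tool_pos: [508.8, 172.7, 73.5]
orientation: [0.115, -3.137, 0.0]
ft_force: [0.3, -0.4, 2.2]
gripper_width: 5.9
grasp_force: 69.9
```

Request:
{"name": "play_rows", "arguments": {
  "plan": [
    [[0,1.6,5],0,255],
    [[0,2.7,10],0,255],
    [[0,3.4,15.3],0,255],
    [[0,3.6,19],0,255],
    [[0,3.6,20.5],0,255],
    [[0,3.6,21.5],0,255],
    [[0,3.6,22],0,255],
    [[0,3.6,22],0,255]
  ]
}}

```text
time_s: 39.73
tool_pos: [509.4, 176.5, 52.4]
orientation: [-0.116, 3.139, 0.001]
ft_force: [2.3, 4.6, -2.6]
gripper_width: 6.5
grasp_force: 72.0
```

Request:
{"name": "play_rows", "arguments": {
  "plan": [
    [[0,0,1],0,255],
    [[0,0,1.5],0,255],
    [[0,0,1.5],0,255]
  ]
}}

```text
time_s: 39.98
tool_pos: [509.4, 176.5, 51.1]
orientation: [-0.116, 3.139, 0.001]
ft_force: [1.3, 4.8, -0.9]
gripper_width: 6.0
grasp_force: 72.3
```

Request:
{"name": "play_rows", "arguments": {
  "plan": [
    [[0,0,0],0,210],
    [[0,0,0],0,190],
    [[0,0,0],0,160],
    [[0,0,0],0,160],
    [[0,0,-20],0,160],
    [[0,0,-55],0,160],
    [[0,0,-90],0,160],
    [[0,0,-130],0,160],
    [[40,-20,-170],0,160],
    [[80,-60,-190],0,160],
    [[100,-100,-190],0,160],
    [[100,-140,-190],0,160],
    [[100,-180,-190],0,160],
    [[100,-220,-190],0,160],
    [[100,-260,-190],0,160],
    [[100,-300,-190],0,160],
    [[100,-320,-190],0,160],
    [[100,-320,-190],0,160],
    [[100,-320,-190],0,160],
    [[100,-320,-190],0,160]
  ]
}}

```text
time_s: 41.65
tool_pos: [432.8, -150.2, 240.8]
orientation: [0.114, -3.139, -0.001]
ft_force: [0.2, -0.2, -0.1]
gripper_width: 31.8
grasp_force: 0.0
```

Run:
```python
from h import *
s=sense(); print(s["time_s"],s["tool_pos"],s["ft_force"])
im=read_camera("top")
cv2.imwrite("pics/top3.png",cv2.resize(im[120:300,60:300,::-1],(800,600),interpolation=cv2.INTER_CUBIC))
im=read_camera("scene")
cv2.imwrite("pics/sc3.png",cv2.resize(im[:,:,::-1],(800,600),interpolation=cv2.INTER_CUBIC))
```

```text
41.65 [ 432.78132464 -150.20965422  240.77503526] [ 0.23671369 -0.24917478 -0.13166149]
```

View pics/top3.png

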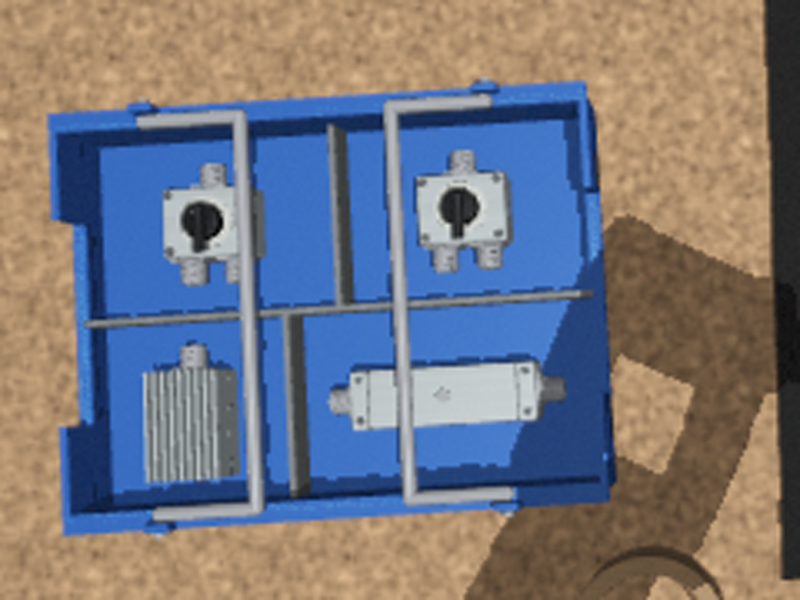

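View pics/sc3.png

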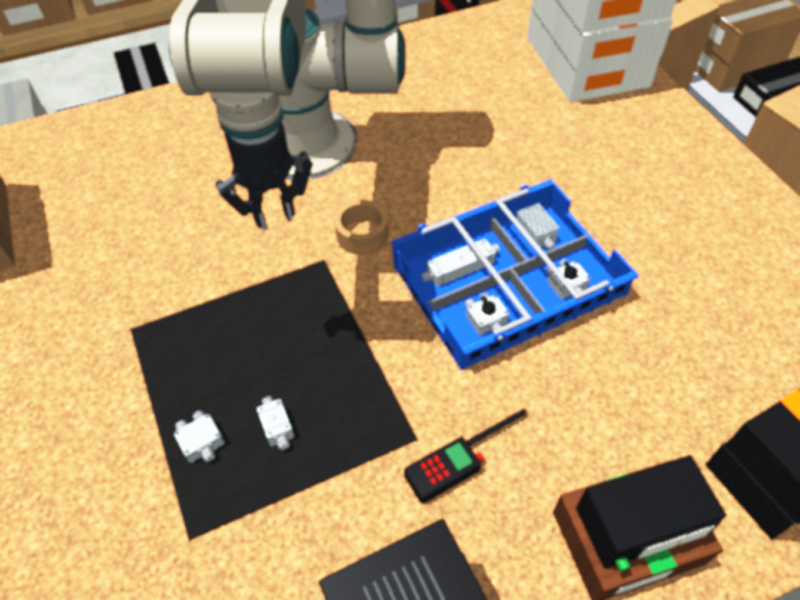

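Both bails lie flat across the tote (at about columns 245 and 400 in the top crop). All four parts are in their bays, and the duplexer and short filter have not been touched. I hand the job in.

```bash
python3 -c "
from cell import *
print(close_job())"
```

```text
the job is handed in; nothing more can be done
None
```

The job is handed in: all four parts are in their bays, flat and right way up, both bail arms are swung fully in, and the duplexer and short filter are where they were; it took about 42 s of the 134 s allowed.

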